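# Proof-pull a glued handle, then lean the panel on the backrest

### The job

Prove that the blue handle glued to the white panel holds: pull the panel by its handle, straight away from the backrest, until the tester's red pointer stands in the green band, keep it there for a full second without ever reaching the red zone, then ease it fully back home without letting it snap. Then tip the panel up by its handle about its far edge and leave it standing in the tester, handle up, leaning back against the backrest rail. Leave the other things on the bench where they are.

Things in the scene. Friction and masses are not known exactly. Their poses are not given: they have to be found in the camera images.
- tester: grey pull tester fixed to the bench, base 250 x 190 x 10 mm (x -113..137, y -83..107). Origin on the bench under the middle of the sled at home; x axis points from the handle side to the backrest, so the pull is along -x; z up. The aluminium sled's deck top is 40 mm above the bench; two posts at its front, at y = +-56 mm, 25 mm above the deck, hold back the panel's front edge
- sled (a joint): sled travel in m, 0 at home, growing as it is pulled along tester -x; end stop 0.065. A spring draws it home: 2 N plus 250 N/m, so 12 N at 0.040; friction 0.4 N, moving mass 0.8 kg with the panel. Green band 0.034 to 0.046, red zone from 0.054. Lips 5 mm high guide the panel's sides; a 5 mm stop crosses the deck 80 mm behind the middle
- pointer (a point): tip of the sled's red pointer, over a white scale strip 32 mm above the bench; at home at tester x = 0, y = 94 mm. The strip has black ticks at 0, 10, 20, 30 mm of pull, a green band from 34 to 46 mm and a red zone from 54 mm on
- panel: loose white panel 120 (x) x 128 (y) x 12 mm, about 0.3 kg, lying flat on the sled's deck, axes along the tester's at the start, 1.5 mm behind the front posts and 20 mm before the rear stop. Origin at the centre of its underside. A blue bow handle is glued to its front edge (x = -60) and projects level in the panel's plane
- panel_bar (a point): middle of the handle's bar, at panel (-105, 0, 6) mm. The bar is round, 10 mm thick, along panel y, straight for 68 mm between two legs at y = +-40 mm, with 40 mm clear between it and the panel's edge. It starts 46 mm above the bench with only the 10 mm base plate below, so fingers can hook in from above
- panel_foot (a point): middle of the panel's far lower edge, at panel (60, 0, 0) mm, about which it tips up
- backrest: steel hoop behind the sled, fixed to the tester, same origin and axes as it. Its level rail, 10 mm thick (13 mm in a rubber sleeve), runs along y at x = 110 mm, 145 mm above the bench (105 above the deck). A panel standing on the deck leans on it 10 to 25 degrees past upright, its former upper face on the rail
- mouse: black computer mouse, 114 x 61 x 38 mm, bystander; origin under its middle
- driver_blue: screwdriver with a blue handle, 176 mm long, lying, bystander; origin under its middle
- solvent_bottle: white squeeze bottle with red cap, 169 mm high, standing, bystander; origin under its middle
- caliper: digital caliper, 232 mm long, lying, bystander; origin under its middle

How it is judged:
On the way, in this order (a step that is already met when the one before it is completed fails the run):
1. the panel, pulled by the fingers and lying flat, holds the pointer in the green band (0.034 to 0.046) for 0.8 s (value of joint sled between 0.034 and 0.046 m and contact force between the fingers and panel above 5 N and angle between panel's own z axis and vertical below 0.2 rad), for 0.8 s.
2. the sled is back home (under 6 mm) with the panel still flat on it (value of joint sled below 0.006 m and angle between panel's own z axis and vertical below 0.2 rad), for 0.1 s.
At the end, for the whole second after the job is handed in: the panel stands on the sled's deck on its far edge, handle up, its face 3 to 36 degrees past upright and resting on the backrest rail, still; the sled is home within 6 mm (angle between panel's own z axis and vertical between 1.63 and 2.2 rad and angle between panel's own x axis and vertical above 2.5 rad and contact force between panel and backrest above 0.1 N and z of panel_foot in the frame of tester between 0.035 and 0.056 m and value of joint sled below 0.006 m and linear speed of panel below 0.02 m/s and angular speed of panel below 0.1 rad/s); the robot touches nothing.
It fails at once if the pointer enters the red zone (0.054 and more): joint overloaded (value of joint sled above 0.054 m).
It fails at once if the sled snaps back (faster than 0.35 m/s) (velocity of joint sled below -0.35 m/s).
It fails at once if a bystander (mouse, screwdriver, bottle, caliper) is moved by more than 40 mm (distance of any of mouse, driver_blue, solvent_bottle, caliper from where it was at the start of the episode above 0.04 m).
It also fails if it takes over 69 s, if anything falls off the work surface, if the arm or the gripper's body presses on something with over 40 N, if the wrist force passes 120 N, or if a joint passes its speed limit or range.

### The arm

A 7-joint arm with a two-finger parallel gripper is mounted at the origin on a cart in front of the work surface, level with it; the furniture and walls round the work are solid. World frame = base frame: x ahead of the robot, y to its left, z up, the work surface at z = 0. Lengths are in m, angles in rad, forces in N, time in s.
With the tool pointing down it reaches from about 0.425 to 0.825 m from the base axis. Payload 3.6 kg.
Tool frame: the origin (TCP) lies where the fingers leave the gripper's body, on its centre line; the fingertips stand 73 mm ahead of it and the grasp point (between the pads) lies 54 mm ahead of it; x points along the fingers, y is the direction in which the jaws open and shut, and the axes are right-handed (so a half turn about x gives the same grasp; the last joint's range is limited). The gripper opens to 85 mm and grips with 20 to 120 N. Pads are 22 mm wide; open, the fingers measure 114 mm over their backs; the gripper's body (76 mm by 85 mm) begins 54 mm behind the grasp point. The pads swing forward as they close: fully open they stand 13 mm farther back than shut.
Start: joints at [1.095, 0.615, -0.013, 1.423, 0.008, 1.103, -0.04], TCP at [0.283, -0.585, 0.304] pointing down, gripper open.
Joint ranges: [-3.12, 3.12], [-0.3, 2.06], [-1.34, 1.32], [0.26, 2.42], [-1.36, 4.5], [0.01, 1.98], [-2.84, 2.84]. Speed limits (rad/s): [2.79, 2.79, 3.14, 3.14, 3.14, 3.14, 3.14].

### API

Orientations are given as a unit quaternion [x, y, z, w].
In Python, from station import arm, snapshot, camera_info, ticket gives the robot as it stands. Calls block until the motion is done:
- arm.movep(position, orientation): joint-space move of the TCP to a pose.
- arm.line_to(position, velocity=0.15, ori=None): straight line of the TCP; ori=None keeps the orientation; velocity is the mean speed in m/s.
- arm.move_j(angles): joint-space move.
- arm.move_gripper(opening, effort=None): opening from 0.0 (shut) to 1.0 (fully open); effort is the grip in N (None keeps the last); returns when the fingers have stopped.
- arm.pause(seconds).
- arm.ik(position, orientation): joint angles nearest the present ones, or None.
- snapshot(name): name is "side" or "top"; returns the picture (400x640x3 uint8, blue, green, red); there is no depth.
- camera_info(name): a dict with "fx", "fy", "cx", "cy" (pixels), "R" (3x3) and "t" (3): a world point X has camera coordinates R X + t. Camera axes: x right, y down, z forward; pixel columns grow to the right and rows downward; lengths in m; the calibration is good to about 2 mm. A picture is of the moment at which its call begins. camera_info takes no time and is no camera call.
A pose or a line that the arm cannot do raises arm.MotionError and nothing moves.
- ticket.finish_job(): hands the job in, once; it reports no verdict.
Readings, each from a call of its own:
- arm.read_time(): time.
- arm.read_joint_positions(): joint angles.
- arm.read_dq(): joint speeds.
- arm.read_effort(): joint torques, N m.
- arm.read_tool_pos(): TCP position.
- arm.read_eef_rot(): TCP orientation.
- arm.read_ft_force(): force on the tool from outside, world axes, zero at the start.
- arm.read_wrist_torque(): the same for the moment, N m.
- arm.read_opening(): opening from 0.0 (shut) to 1.0 (fully open).
Only numpy, scipy, OpenCV 4.12 (cv2) and the standard library are available. Lean on these libraries where they do the work, as an engineer would, in place of code of your own. Each camera call takes 0.05 s, during which the arm holds its last target. There are 200 camera calls.

## Working session

There is one attempt and no reset: what is moved stays moved. The work goes in short steps, each a Python script; the robot and the scene stay as the last script left them, time stands still between calls to the robot, and variables do not carry over. Pictures are saved under pics/ and viewed, about 8 in all and at most 12, crops included, and the job is handed in when it is done.

```bash
mkdir -p pics; python3 - <<'E'
from station import *
import cv2
for n in("side","top"):
    cv2.imwrite(f"pics/{n}0.png",snapshot(n)); print(n,camera_info(n))
print(arm.read_time(),arm.read_eef_rot())
E
```

```text
side {'fx': 408.3380869655392, 'fy': 408.3380869655392, 'cx': 328.16916361052597, 'cy': 191.00446559655163, 'R': array([[-0.99931535, -0.0275746 ,  0.02466723],
       [-0.03427671,  0.4390608 , -0.89780327],
       [ 0.01392616, -0.8980341 , -0.43970537]]), 't': array([ 0.53081762, -0.00175025,  1.37391734])}
top {'fx': 402.02051112419167, 'fy': 402.02051112419167, 'cx': 316.1609074982772, 'cy': 201.78271714550596, 'R': array([[ 0.00393223, -0.99943389,  0.0334132 ],
       [-0.99351612, -0.00770116, -0.1134302 ],
       [ 0.1136233 , -0.03275052, -0.99298396]]), 't': array([0.12096641, 0.56005679, 1.06092403])}
0.1 [-0.68909906 -0.15852557  0.68948771 -0.15690387]
```

View pics/top0.png

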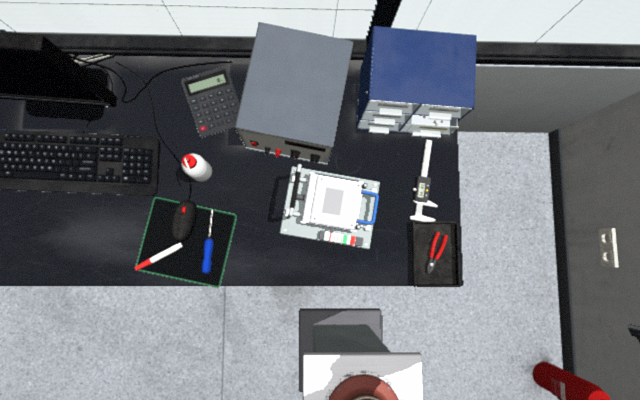

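View pics/side0.png

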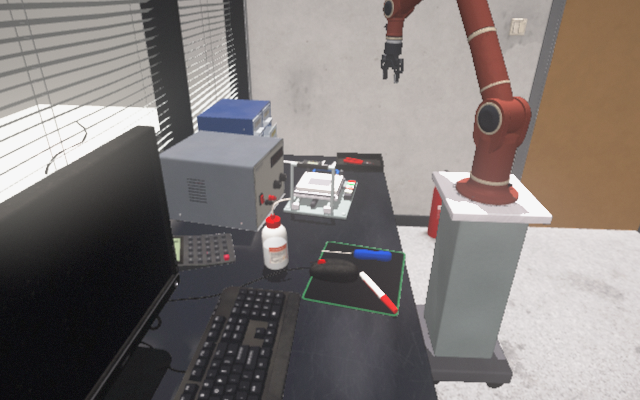

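The top view shows the tester at pixels (282–380, 165–248), with the handle on the right (about 375, 208), so the pull is roughly along world −y. Next I'll enlarge that area.

```bash
python3 - <<'E'
import cv2
i=cv2.imread("pics/top0.png")[158:256,270:390]
cv2.imwrite("pics/top0c.png",cv2.resize(i,None,fx=6,fy=6,interpolation=cv2.INTER_CUBIC))
E
```

```text
(no output)
```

View pics/top0c.png

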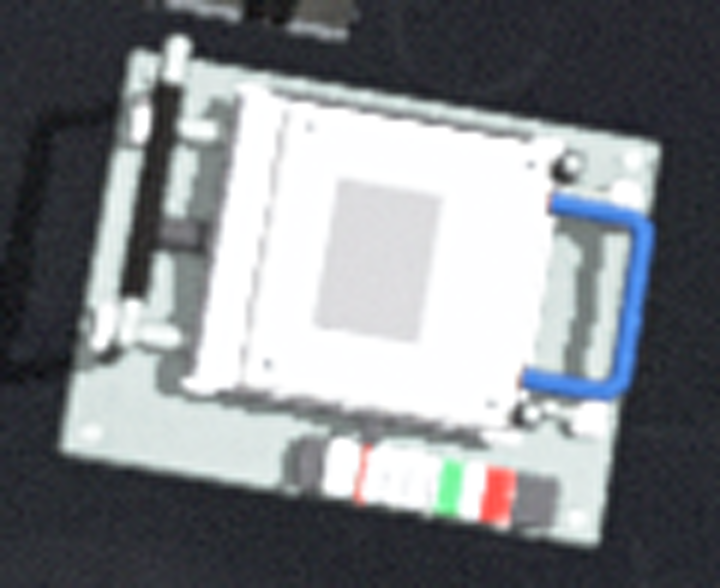

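```bash
cat > h.py <<'E'
import numpy as np, cv2
from scipy.optimize import least_squares
from scipy.spatial.transform import Rotation as Rot
from station import arm, snapshot, camera_info, ticket
def proj(n,X):
    c=camera_info(n); p=np.atleast_2d(X)@np.array(c["R"]).T+c["t"]
    return np.c_[c["fx"]*p[:,0]/p[:,2]+c["cx"], c["fy"]*p[:,1]/p[:,2]+c["cy"]]
def toW(T,P,):
    c,s=np.cos(T[2]),np.sin(T[2]); P=np.atleast_2d(P)
    return np.c_[T[0]+c*P[:,0]-s*P[:,1], T[1]+s*P[:,0]+c*P[:,1], P[:,2]]
def down(T,sgn):
    a=np.array([np.cos(T[2]),np.sin(T[2]),0])*sgn
    x=np.array([0,0,-1.]); return Rot.from_matrix(np.c_[x,a,np.cross(x,a)]).as_quat()
E
python3 - <<'E'
from h import *
P=np.array([[137,-83,10],[-113,-83,10],[-113,107,10],[137,107,10],[0,94,33],[-105,0,46]])/1e3
uv=(np.array([[135,50],[660,143],[600,545],[62,452],[361,475],[635,305]])+.5)/6-.5+[270,158]
f=lambda T:(proj("top",toW(T,P))-uv).ravel()
r=least_squares(f,[.55,-.05,1.5]); T=r.x; print(T,np.round(r.fun.reshape(-1,2),2))
np.save("T.npy",T)
b=toW(T,[-.105,0,.046])[0]; print("bar",b)
for s in(1,-1):
    q=down(T,s); print(s,q)
    for p in([-.105,0,.046],[-.15,0,.046],[-.105,0,.2],[.112,0,.2],[-.02,0,.19],[.112,0,.3]):
        w=toW(T,p)[0]; print(p,arm.ik(w+[0,0,.054],q))
E
```

```text
[0.55778128 0.07041203 1.40458525] [[-0.25 -0.23]
 [ 0.45 -0.24]
 [ 0.    0.23]
 [-0.36  0.13]
 [ 0.57 -0.07]
 [-0.41  0.15]]
bar [ 0.54040937 -0.03314094  0.046     ]
1 [ 0.05869687  0.70466636 -0.05869687  0.70466636]
[-0.105, 0, 0.046] [ 0.38178369  0.80712193 -0.57561189  1.91469005  0.72165047  0.63747456
  0.74901578]
[-0.15, 0, 0.046] [ 0.44657845  0.79630092 -0.5433212   1.92332279  0.69289466  0.61688551
  0.85626161]
[-0.105, 0, 0.2] [ 0.46823609  0.59002438 -0.69934001  1.79061961  0.46265126  0.93138399
  0.9735338 ]
[0.112, 0, 0.2] [ 0.09369412  0.6957112  -0.74891651  1.61268982  0.52854496  1.04584416
  0.59380895]
[-0.02, 0, 0.19] [ 0.31714452  0.63112446 -0.71779256  1.75948878  0.50043449  0.94219368
  0.79655564]
[0.112, 0, 0.3] [ 0.11954802  0.60606723 -0.80542586  1.47406115  0.44734969  1.25200246
  0.66720041]
-1 [ 0.70466636 -0.05869687 -0.70466636 -0.05869687]
[-0.105, 0, 0.046] [-0.04390418  0.73828048  0.10063267  1.92835996 -0.14641488  0.48188045
 -1.57642636]
[-0.15, 0, 0.046] [ 0.04923425  0.73501536  0.08461795  1.93606208 -0.12414179  0.47543488
 -1.51444207]
[-0.105, 0, 0.2] [-1.02360986e-03  5.03458118e-01  3.27336575e-02  1.80534490e+00
 -2.13380112e-02  8.33129363e-01 -1.69500423e+00]
[0.112, 0, 0.2] [-0.28434348  0.59354423 -0.090911    1.62552096  0.06360343  0.92541744
 -2.13506822]
[-0.02, 0, 0.19] [-1.31100775e-01  5.37069472e-01  1.04477386e-03  1.77381464e+00
 -7.23890107e-04  8.30708907e-01 -1.86672234e+00]
[0.112, 0, 0.3] [-0.18582212  0.51015083 -0.2529724   1.48437144  0.13347157  1.16399229
 -2.19778733]
```

Residuals are under 0.6 px. Approaching above the bar with the jaws along the pull direction.

```bash
python3 - <<'E'
from h import *
T=np.load("T.npy"); q=down(T,-1); b=toW(T,[-.105,0,.046])[0]
arm.movep(b+[0,0,.054+.20],q)
arm.move_gripper(.42,40)
arm.line_to(b+[0,0,.054+.035],.15)
print(arm.read_tool_pos(),arm.read_time(),arm.read_ft_force(),proj("top",b),proj("side",b))
a=snapshot("top");s=snapshot("side")
u,v=proj("top",b)[0].astype(int);A=a[v-40:v+40,u-60:u+40]
u,v=proj("side",b)[0].astype(int);B=s[v-50:v+30,u-50:u+50]
cv2.imwrite("pics/a1.png",np.vstack([cv2.resize(k,(750,600))[::1] if 0 else cv2.resize(k,(375,300),interpolation=cv2.INTER_CUBIC) for k in(A,B)]))
E
```

```text
[ 0.54098504 -0.03315734  0.13578611] 4.0667 [0.00338174 0.0491957  0.11967623] [[375.00558266 208.56756976]] [[326.06338311 168.65750212]]
```

View pics/a1.png

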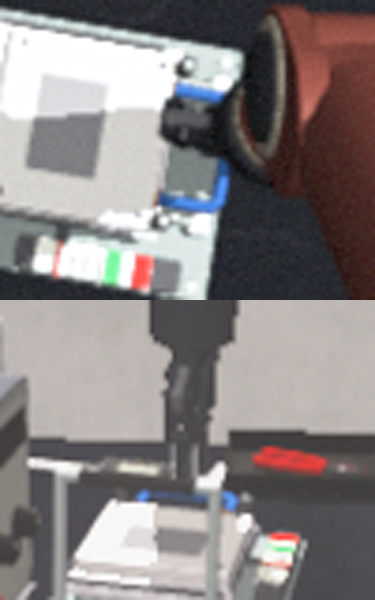

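The gripper hangs over the middle of the bar, and the inner finger (about 185, 115 in the upper crop) looks near the panel edge. I'll narrow the opening, descend while watching the force, and grip.

```bash
python3 - <<'E'
from h import *
T=np.load("T.npy"); b=toW(T,[-.105,0,.046])[0]
for x,z in((.032,.062),(.032,.12)): print(proj("top",toW(T,[-.105+x,0,z])))
arm.move_gripper(.33)
for dz in(.02,.01,.0):
    arm.line_to(b+[0,0,.054+dz],.06); f=arm.read_ft_force(); print(dz,f.round(2) if hasattr(f,'round') else f)
    if np.linalg.norm(f)>4: break
else:
    arm.move_gripper(0,40)
    print(arm.read_opening(),arm.read_ft_force(),arm.read_tool_pos())
a=snapshot("top")[160:260,265:395]; cv2.imwrite("pics/a2.png",cv2.resize(a,None,fx=5,fy=5,interpolation=cv2.INTER_CUBIC))
print(arm.read_time())
E
```

```text
[[364.17423781 205.90017249]]
[[367.70507856 203.50160432]]
0.02 [-0.52 -0.84  0.61]
0.01 [-0.15 -0.33  0.41]
0.0 [ 0.34  0.37 -0.45]
0.0987132618762501 [-0.1878743   1.53258687 -0.42122652] [ 0.54060811 -0.03223691  0.10010821]
5.8083
```

View pics/a2.png

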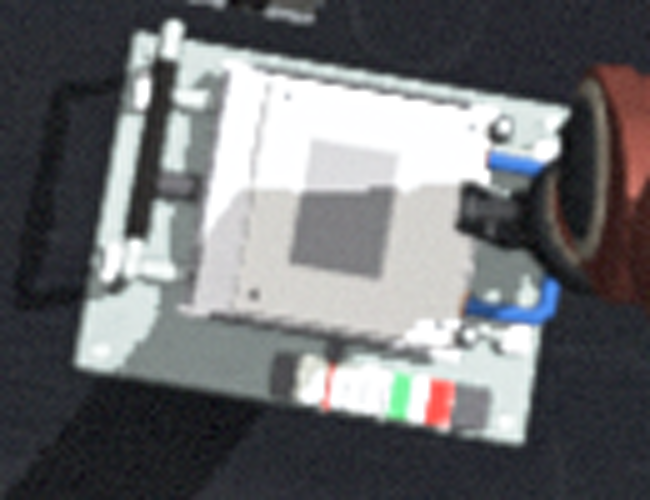

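The jaws have closed on the bar (8.4 mm opening) and the pointer sits at home. Pulling now, and reading the force on the way.

```bash
python3 - <<'E'
from h import *
T=np.load("T.npy"); ax=np.array([np.cos(T[2]),np.sin(T[2]),0]); p0=np.array(arm.read_tool_pos())
np.save("p0.npy",p0)
for d in(.020,.034,.0405):
    arm.line_to(p0-ax*d,.03); print(d,(np.array(arm.read_tool_pos())-p0)@ax, np.array(arm.read_ft_force())@ax, np.array(arm.read_ft_force())[2])
a=snapshot("top")[160:260,265:395]; cv2.imwrite("pics/a3.png",cv2.resize(a,None,fx=5,fy=5,interpolation=cv2.INTER_CUBIC))
print(arm.read_time())
for d in(.034,.04,.046,.054): print(d,(proj("top",toW(T,[-d,.094,.033]))-[265,160])*5+2)
E
```

```text
0.02 -0.01864721666620855 6.156239001144178 -0.8001950623855251
0.034 -0.030780760889232678 9.859673710287751 -1.0067826940516142
0.0405 -0.03645066938726679 10.543676700311662 -0.09152380445298214
7.625
0.034 [[390.99754155 396.21976677]]
0.04 [[402.00039128 398.12854369]]
0.046 [[413.00158869 400.03703397]]
0.054 [[427.66728227 402.5812419 ]]
```

View pics/a3.png

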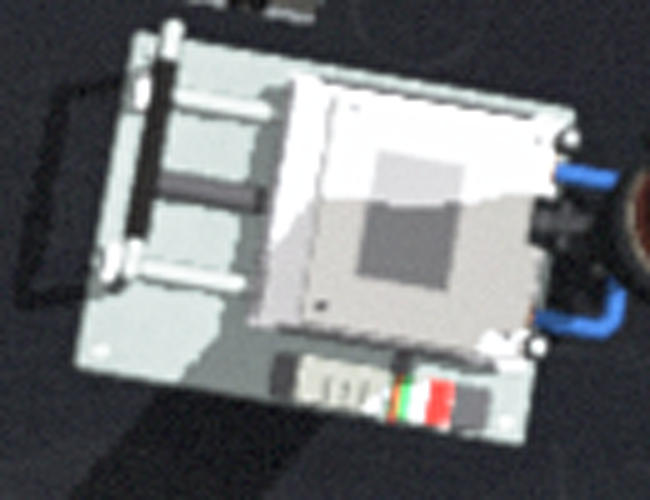

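The pointer (about 394, 397) has only just entered the green band, because the arm yields a little under load. About 4 mm more, hold, then ease home.

```bash
python3 - <<'E'
from h import *
T=np.load("T.npy"); ax=np.array([np.cos(T[2]),np.sin(T[2]),0]); p0=np.load("p0.npy")
g=lambda m:print(m,round(arm.read_time(),2),((np.array(arm.read_tool_pos())-p0)@ax).round(4),(np.array(arm.read_ft_force())@ax).round(2))
g("before"); arm.line_to(p0-ax*.0445,.02); g("at"); 
a=snapshot("top")[160:260,265:395]; cv2.imwrite("pics/a4.png",cv2.resize(a,None,fx=5,fy=5,interpolation=cv2.INTER_CUBIC))
arm.pause(.4);g("hold")
E
```

```text
before 7.62 -0.0363 10.81
at 7.97 -0.0398 12.34
hold 8.43 -0.0397 11.46
```

View pics/a4.png

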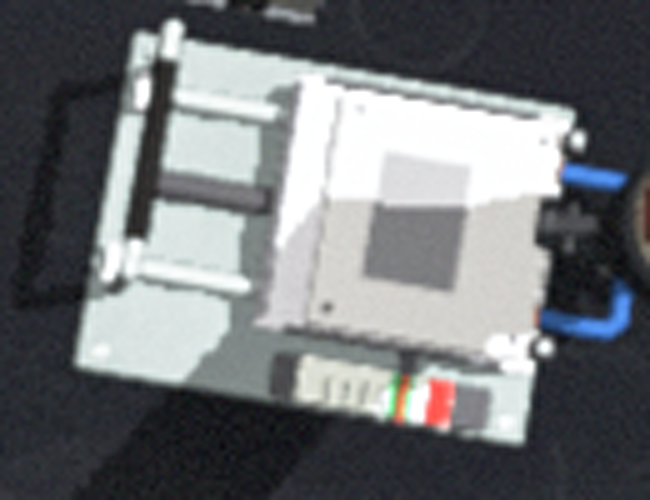

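The pointer is mid-green (about 402, 398, or 40 mm). Holding, then easing home.

```bash
python3 - <<'E'
from h import *
T=np.load("T.npy"); ax=np.array([np.cos(T[2]),np.sin(T[2]),0]); p0=np.load("p0.npy")
g=lambda m:print(m,round(arm.read_time(),2),((np.array(arm.read_tool_pos())-p0)@ax).round(4),np.round(arm.read_ft_force(),2),(np.array(arm.read_ft_force())@ax).round(2))
arm.pause(1.1); g("hold")
for d in(.02,.005,-.002):
    arm.line_to(p0-ax*d,.025); g(d)
arm.pause(.4); g("home")
a=snapshot("top")[160:260,265:395]; cv2.imwrite("pics/a5.png",cv2.resize(a,None,fx=5,fy=5,interpolation=cv2.INTER_CUBIC))
E
```

```text
hold 9.53 -0.0397 [ 2.59 10.86 -0.22] 11.14
0.02 10.66 -0.0181 [ 1.5   8.32 -0.3 ] 8.45
0.005 11.41 -0.0053 [0.23 3.59 0.23] 3.58
-0.002 11.84 0.0016 [ 0.37  2.   -0.32] 2.03
home 12.24 0.0016 [0.46 1.32 0.27] 1.38
```

View pics/a5.png

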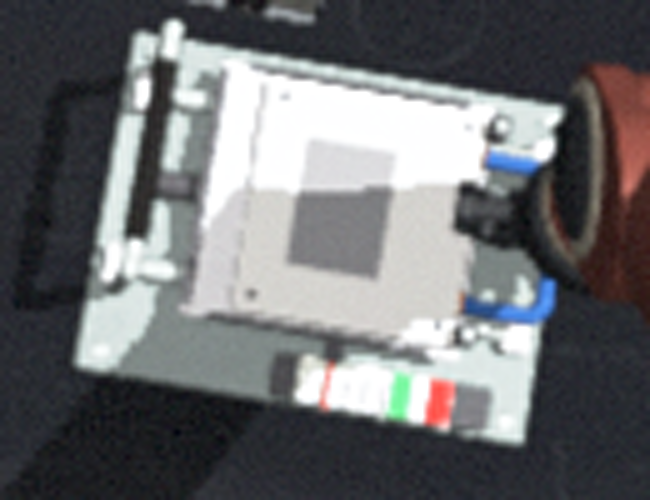

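The pointer is back at 0 (about 325, 387). Now tipping the panel about its far edge, with the tool kept pointing down and the bar turning in a lighter grip.

```bash
cat >> h.py <<'E'
def barpos(th,fx):
    c,s=np.cos(th),np.sin(th)
    if th<=np.pi/2: return np.array([fx-.165*c+.006*s, .040+.165*s+.006*c])
    return np.array([fx+.012-.165*c-.006*s, .040+.165*s-.006*c])
def tip(degs,fx,v=.06):
    T=np.load("T.npy"); ax=np.array([np.cos(T[2]),np.sin(T[2]),0]); p0=np.load("p0.npy")
    for d,f in zip(degs,fx):
        x,z=barpos(np.deg2rad(d),f); p=p0+ax*(x+.105)+[0,0,z-.046]
        arm.line_to(p,v); F=np.array(arm.read_ft_force())
        print(d,round(arm.read_time(),2),"err",np.round(np.array(arm.read_tool_pos())-p,4),"Fx %.1f Fz %.1f"%(F@ax,F[2]))
        if np.linalg.norm(F)>18: print("STOP");return
def pic(n):
    a=snapshot("top")[130:260,255:400]; s=snapshot("side")[100:230,255:400]
    cv2.imwrite(n,np.hstack([cv2.resize(k,(400,359),interpolation=cv2.INTER_CUBIC) for k in(a,s)]))
E
python3 - <<'E'
from h import *
arm.move_gripper(0,22)
d=np.arange(4,62,7); tip(d,np.linspace(.062,.065,len(d)))
pic("pics/a6.png")
E
```

```text
4 12.85 err [-0.0001 -0.0003  0.0003] Fx 0.1 Fz -2.6
11 13.33 err [0.0002 0.0003 0.0004] Fx 0.3 Fz -3.2
18 13.82 err [0.0001 0.0003 0.0003] Fx 0.5 Fz -2.4
25 14.32 err [0.0003 0.0005 0.0005] Fx 0.1 Fz -2.2
32 14.81 err [0.0001 0.0005 0.0003] Fx 1.0 Fz -2.6
39 15.3 err [0.0001 0.0006 0.0003] Fx -0.2 Fz -2.3
46 15.79 err [0.0001 0.0006 0.0002] Fx 0.2 Fz -3.3
53 16.28 err [-0.0001  0.0005  0.0001] Fx -0.8 Fz -4.1
60 16.77 err [0.     0.0005 0.0001] Fx -0.4 Fz -2.5
```

View pics/a6.png

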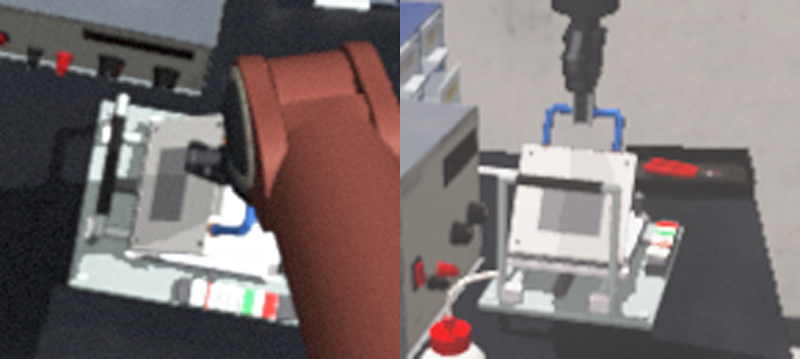

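The panel is tipped to about 60° with its foot on the deck, and the sled is home. Continuing to the rail.

```bash
python3 - <<'E'
from h import *
d=[67,74,81,88,92,96,100,102]; tip(d,np.linspace(.065,.066,len(d)),.05)
d=[103,104,105,106]; tip(d,[.066]*4,.03)
pic("pics/a7.png")
E
```

```text
67 17.43 err [-0.0001  0.0003  0.0001] Fx -0.1 Fz -4.0
74 17.98 err [-0.      0.0003  0.    ] Fx -0.4 Fz -3.5
81 18.54 err [-0.0001  0.0004 -0.0001] Fx 0.5 Fz -4.0
88 19.1 err [-0.0001  0.0005 -0.0001] Fx -0.3 Fz -3.6
92 19.48 err [-0.      0.0004 -0.0001] Fx -1.2 Fz -4.1
96 19.87 err [ 0.      0.0007 -0.0001] Fx -0.7 Fz -3.9
100 20.25 err [ 0.0001  0.0002 -0.0001] Fx -1.9 Fz -3.5
102 20.52 err [ 0.     -0.003   0.0002] Fx -6.1 Fz -0.0
103 20.77 err [-0.0002 -0.0048  0.0006] Fx -9.9 Fz 2.6
104 21.02 err [-0.0003 -0.0066  0.0008] Fx -12.2 Fz 5.3
105 21.27 err [-0.0002 -0.008   0.0012] Fx -13.6 Fz 7.2
106 21.52 err [-0.0003 -0.0094  0.0015] Fx -16.3 Fz 9.5
STOP
```

View pics/a7.png

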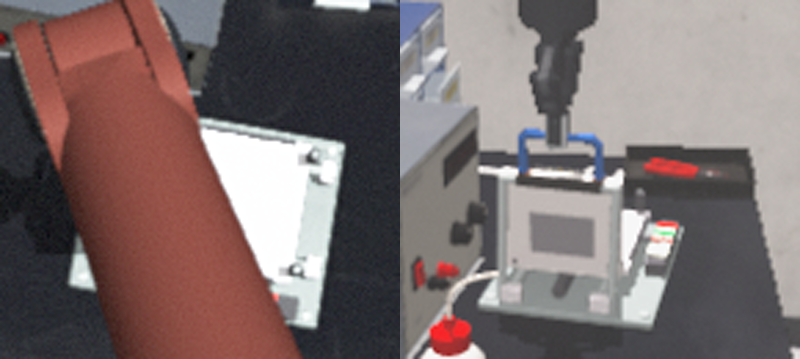

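The panel meets the rail at about 101° and the press has grown to 16 N. I'll ease off to a light contact, release and rise straight up.

```bash
python3 - <<'E'
from h import *
tip([104],[.066],.03)
tip([102.3],[.066],.03); arm.pause(.3); print(arm.read_ft_force())
arm.move_gripper(.45); arm.pause(.3); print("rel",arm.read_opening(),arm.read_ft_force())
p=np.array(arm.read_tool_pos())
arm.line_to(p+[0,0,.03],.05); print(arm.read_ft_force())
arm.line_to(p+[0,0,.15],.12)
T=np.load("T.npy"); ax=np.array([np.cos(T[2]),np.sin(T[2]),0])
arm.line_to(p+[0,0,.15]-ax*.35,.2)
print(arm.read_time()); 
pic("pics/a8.png")
E
```

```text
104 21.96 err [ 0.0001 -0.0066  0.0003] Fx -11.4 Fz 2.3
102.3 22.27 err [ 0.0002 -0.0037 -0.0004] Fx -7.8 Fz -2.9
[-0.42287571 -6.87107832 -2.75276137]
rel 0.4525772574966785 [-0.18444417  0.08339461  0.35682011]
[ 0.80289104  0.22803254 -0.56101316]
27.075
```

View pics/a8.png

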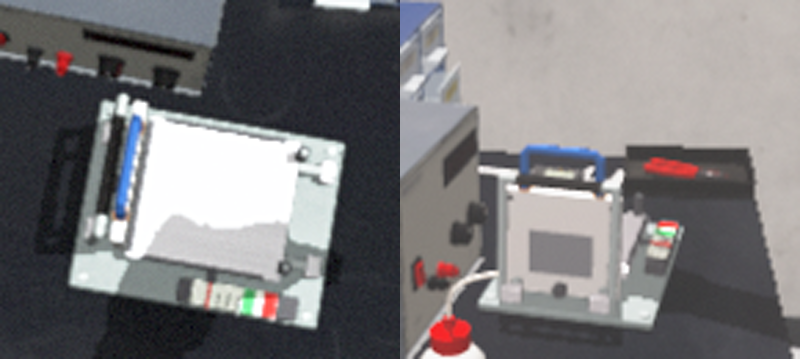

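Fingers are clear. The panel sits lower than before release (handle top at row 148 against 130), so I'll triangulate the bar to check the foot is on the deck.

```bash
python3 - <<'E'
from h import *
T=np.load("T.npy")
a=snapshot("top");s=snapshot("side")
def blue(i,r0,r1,c0,c1):
    h=cv2.cvtColor(i,cv2.COLOR_BGR2HSV); m=np.zeros(i.shape[:2],np.uint8)
    m[r0:r1,c0:c1]=((cv2.inRange(h,(100,120,60),(125,255,255)))>0)[r0:r1,c0:c1]; return m
mt=blue(a,165,220,285,320); ms=blue(s,145,175,292,335)
for m in(mt,ms):
    y,x=np.nonzero(m); print(len(x),x.min(),x.max(),y.min(),y.max(),x.mean(),y.mean())
for n,c in(("rows side",ms.sum(1)),): print(n,[(i,int(k)) for i,k in enumerate(c) if k])
def model(xu,z0,th,y0=0): # bar ends given upper corner
    c,s_=np.cos(th),np.sin(th); x=xu-.165*c-.006*s_; z=z0+.165*s_-.006*c
    return np.array([[x,-.034+y0,z],[x,y0,z],[x,.034+y0,z]])
for xu,z0,d in((.08,.04,102.5),(.072,.04,106.6),(.095,.04,96),(.11,.01,93),(.078,.06,103)):
    W=toW(T,model(xu,z0,np.deg2rad(d))); print(xu,z0,d,proj("top",W).round(1).tolist(),proj("side",W).round(1).tolist())
cv2.imwrite("pics/mt.png",mt*255);cv2.imwrite("pics/top9.png",a);cv2.imwrite("pics/side9.png",s)
E
```

```text
132 296 304 172 208 299.719696969697 189.8181818181818
86 299 329 152 164 313.66279069767444 155.63953488372093
rows side [(152, 4), (153, 16), (154, 23), (155, 13), (156, 5), (157, 5), (158, 4), (159, 3), (160, 4), (161, 4), (162, 2), (163, 2), (164, 1)]
0.08 0.04 102.5 [[297.5, 171.4], [294.9, 185.8], [292.3, 200.4]] [[300.2, 145.0], [312.1, 146.0], [324.1, 147.1]]
0.072 0.04 106.6 [[296.0, 171.4], [293.4, 185.7], [290.8, 200.2]] [[299.9, 146.2], [311.8, 147.3], [323.8, 148.4]]
0.095 0.04 96 [[299.0, 171.5], [296.4, 185.9], [293.8, 200.5]] [[300.5, 143.7], [312.4, 144.8], [324.3, 145.9]]
0.11 0.01 93 [[296.5, 173.4], [293.9, 187.4], [291.4, 201.5]] [[300.0, 154.5], [311.8, 155.6], [323.7, 156.7]]
0.078 0.06 103 [[297.6, 169.8], [295.0, 184.5], [292.3, 199.4]] [[300.2, 138.1], [312.2, 139.2], [324.3, 140.2]]
```

```bash
python3 - <<'E'
from h import *
T=np.load("T.npy")
f=lambda P:np.r_[(proj("top",toW(T,P))-[[299.7,189.8]]).ravel(),(proj("side",toW(T,P))-[[313.7,154.2]]).ravel()]
r=least_squares(f,[.11,0,.2]); print("bar tester",r.x,r.fun)
a=cv2.imread("pics/top9.png")[160:245,275:385];s=cv2.imread("pics/side9.png")[140:225,280:355]
A=cv2.resize(a,(388,300),interpolation=cv2.INTER_CUBIC);B=cv2.resize(s,(529,600),interpolation=cv2.INTER_CUBIC)
o=np.zeros((600,800,3),np.uint8);o[:300,:270]=A[:, :270];o[:,271:]=B[:,:529]
cv2.imwrite("pics/a9.png",o)
E
```

```text
bar tester [0.09839573 0.00280468 0.17416915] [ 0.00128006 -0.14622319  0.17296661  0.02853376]
```

View pics/a9.png

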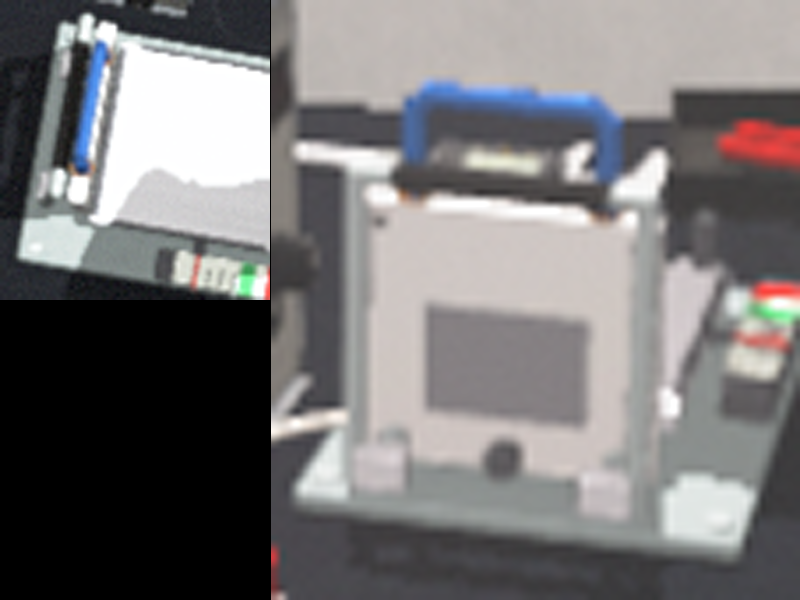

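The bar is at z ≈ 0.174 and x ≈ 0.098. The foot therefore lies about 30 mm too low: it was carried over the rear stop and the panel stands on the base plate behind the sled. To mend it, I'll grip the bar again, lift the hanging panel, and set it on the deck ahead of the stop. Then I'll lean it by tilting the tool with the panel.

```bash
cat >> h.py <<'E'
T=np.load("T.npy"); ax=np.array([np.cos(T[2]),np.sin(T[2]),0]); Z=np.array([0,0,1.])
def pose(x,z,phi=0,g=.054,y=0.):
    s,c=np.sin(np.deg2rad(phi)),np.cos(np.deg2rad(phi)); t=-s*ax-c*Z; j=-(c*ax-s*Z)
    return toW(T,[x,y,z])[0]-g*t, Rot.from_matrix(np.c_[t,j,np.cross(t,j)]).as_quat()
def go(x,z,phi=0,v=.05,g=.054,y=0.):
    p,q=pose(x,z,phi,g,y); arm.line_to(p,v,q); F=np.array(arm.read_ft_force())
    print("x%.3f z%.3f phi%g t%.1f"%(x,z,phi,arm.read_time()),"err",np.round(np.array(arm.read_tool_pos())-p,4),"Fx %.1f Fz %.1f"%(F@ax,F[2]),flush=True); return F
E
python3 - <<'E'
from h import *
y=.0015; g=.060
go(.098,.30,0,.2,g,y); arm.move_gripper(.33)
for z in(.22,.195,.185,.174):
    F=go(.098,z,0,.08,g,y)
    if np.linalg.norm(F)>5: raise SystemExit("contact")
arm.move_gripper(0,50); print(arm.read_opening(),arm.read_ft_force())
for z in(.185,.205,.225,.240): 
    F=go(.098,z,0,.06,g,y)
    if np.linalg.norm(F)>15: raise SystemExit("stuck")
go(.066,.240,0,.06,g,y); arm.pause(.3); print(arm.read_ft_force(),arm.read_opening())
s=snapshot("side");cv2.imwrite("pics/s10.png",s);cv2.imwrite("pics/t10.png",snapshot("top"))
print(proj("side",toW(T,[[.066,-.03,.24],[.066,.03,.24]])))
m=cv2.inRange(cv2.cvtColor(s,cv2.COLOR_BGR2HSV),(100,120,60),(125,255,255))[110:170,285:340]
v,u=np.nonzero(m); print("blue",u.min()+285,u.max()+285,v.min()+110,v.max()+110,len(u),[(i+110,int(k//255)) for i,k in enumerate(m.sum(1,dtype=int)) if k])
E
```

```text
x0.098 z0.300 phi0 t29.1 err [ 0.0002 -0.0014  0.0003] Fx -0.6 Fz -0.6
x0.098 z0.220 phi0 t30.6 err [0.0004 0.0001 0.0006] Fx 0.5 Fz 0.6
x0.098 z0.195 phi0 t31.0 err [-0.     -0.     -0.0002] Fx -0.4 Fz -0.2
x0.098 z0.185 phi0 t31.3 err [-0.0002 -0.     -0.0003] Fx 0.2 Fz 0.2
x0.098 z0.174 phi0 t31.6 err [-0.0003 -0.0001 -0.0004] Fx 0.4 Fz 0.4
0.09269834938985506 [ 0.48881419 -0.32215966  0.3879556 ]
x0.098 z0.185 phi0 t32.2 err [ 0.     -0.      0.0002] Fx -0.4 Fz -3.6
x0.098 z0.205 phi0 t32.7 err [0.0001 0.     0.0005] Fx 0.4 Fz -3.8
x0.098 z0.225 phi0 t33.2 err [0.0001 0.     0.0005] Fx 0.1 Fz -3.3
x0.098 z0.240 phi0 t33.6 err [0.0003 0.0001 0.0006] Fx 0.2 Fz -2.4
x0.066 z0.240 phi0 t34.3 err [0.     0.0002 0.0001] Fx 0.2 Fz -4.3
[-0.14582597  0.651045   -3.69534203] 0.09396436610878123
[[305.36984479 127.46743887]
 [326.08063611 129.1975331 ]]
blue 302 330 127 144 47 [(127, 7), (128, 12), (129, 10), (130, 4), (131, 3), (132, 2), (133, 1), (134, 2), (136, 1), (138, 2), (139, 1), (143, 1), (144, 1)]
```

It hangs freely at about 3.6 N. Lowering onto the deck until it touches.

```bash
python3 - <<'E'
from h import *
y=.0015; g=.060
z=.216; go(.066,z,0,.06,g,y)
while z>.194:
    z-=.002; go(.066,z,0,.02,g,y); arm.pause(.15); Fz=np.mean([np.array(arm.read_ft_force())[2] for _ in range(5)])
    if Fz>1: break
print("contact",z,Fz)
E
```

```text
x0.066 z0.216 phi0 t35.2 err [-0.     -0.     -0.0004] Fx -0.5 Fz -4.2
x0.066 z0.214 phi0 t35.5 err [0.     0.     0.0002] Fx 0.1 Fz -4.2
x0.066 z0.212 phi0 t35.9 err [-0.0002  0.     -0.0002] Fx 0.5 Fz -2.9
x0.066 z0.210 phi0 t36.3 err [-0.0001 -0.     -0.0002] Fx -0.3 Fz -4.0
x0.066 z0.208 phi0 t36.7 err [-0.0002 -0.     -0.0002] Fx -1.0 Fz -4.7
x0.066 z0.206 phi0 t37.1 err [-0.0002 -0.     -0.0002] Fx -0.2 Fz -3.8
x0.066 z0.204 phi0 t37.5 err [0.0005 0.0001 0.0005] Fx -0.2 Fz -1.6
x0.066 z0.202 phi0 t37.9 err [0.0006 0.0006 0.0024] Fx -0.5 Fz 8.8
contact 0.20199999999999999 8.028335889988517
```

It touched at z ≈ 0.204, which matches the deck (0.205) and not the stop (0.210). Leaning it back now with the tool tilting along.

```bash
python3 - <<'E'
from h import *
y=.0015; g=.060
for phi in(1,3,5,7,9,11,12,13,14,15,16,17,18):
    r=np.deg2rad(phi); F=go(.072+.165*np.sin(r)-.006*np.cos(r), .0385+.165*np.cos(r)+.006*np.sin(r),phi,.03,g,y)
    if F@ax<-5 or np.linalg.norm(F)>25: break
arm.pause(.3); print(arm.read_ft_force(),arm.read_time())
E
```

```text
x0.069 z0.204 phi1 t38.3 err [0.0005 0.0008 0.0009] Fx 0.7 Fz 5.2
x0.075 z0.204 phi3 t38.7 err [0.0006 0.0006 0.0008] Fx 0.2 Fz 5.8
x0.080 z0.203 phi5 t39.1 err [0.0006 0.0005 0.0007] Fx -0.0 Fz 5.4
x0.086 z0.203 phi7 t39.5 err [0.0006 0.0005 0.0007] Fx 0.2 Fz 5.2
x0.092 z0.202 phi9 t39.9 err [0.0005 0.0004 0.0006] Fx 1.1 Fz 5.0
x0.098 z0.202 phi11 t40.4 err [0.0005 0.0003 0.0006] Fx 2.1 Fz 4.7
x0.100 z0.201 phi12 t40.6 err [0.0005 0.0007 0.0005] Fx 0.9 Fz 5.1
x0.103 z0.201 phi13 t40.9 err [0.0006 0.0009 0.0004] Fx 2.0 Fz 6.2
x0.106 z0.200 phi14 t41.2 err [0.0006 0.001  0.0003] Fx 1.2 Fz 5.4
x0.109 z0.199 phi15 t41.5 err [0.0006 0.0011 0.0003] Fx 1.4 Fz 6.2
x0.112 z0.199 phi16 t41.8 err [0.0006 0.0013 0.0002] Fx 1.5 Fz 5.3
x0.115 z0.198 phi17 t42.0 err [0.0006 0.0014 0.0001] Fx 1.1 Fz 5.8
x0.117 z0.197 phi18 t42.3 err [ 0.0004  0.0009 -0.0001] Fx 1.1 Fz 4.6
[1.90847852 1.94756294 4.71808972] 42.6333
```

```bash
python3 - <<'E'
from h import *
y=.0015; g=.060
for phi in(19,20,21,22,23,24):
    r=np.deg2rad(phi); F=go(.072+.165*np.sin(r)-.006*np.cos(r), .0385+.165*np.cos(r)+.006*np.sin(r),phi,.03,g,y)
    arm.pause(.1); Fx=np.mean([np.array(arm.read_ft_force())@ax for _ in range(5)]);print(Fx)
    if Fx<-2.5 or np.linalg.norm(F)>25: break
s=snapshot("side");t=snapshot("top");cv2.imwrite("pics/s11.png",s);cv2.imwrite("pics/t11.png",t)
E
```

```text
x0.120 z0.196 phi19 t42.9 err [-0.0001 -0.0005 -0.0005] Fx -0.5 Fz 3.2
-0.23094266393144225
x0.123 z0.196 phi20 t43.3 err [-0.0007 -0.0015 -0.001 ] Fx -2.8 Fz 0.6
-5.204418168896834
```

Rail contact at about 19° lean, with the foot still pressed on the deck. Releasing and withdrawing along the tool axis.

```bash
python3 - <<'E'
from h import *
y=.0015; g=.060
r=np.deg2rad(19.3); x,z=.072+.165*np.sin(r)-.006*np.cos(r), .0385+.165*np.cos(r)+.006*np.sin(r)
go(x,z,19.3,.03,g,y); arm.move_gripper(.40); arm.pause(.2); print(arm.read_ft_force(),arm.read_opening())
go(x,z,19.3,.04,g+.03,y); go(x,z,19.3,.12,g+.12,y)
go(x-.3,.30,0,.25,g,y); arm.pause(.3)
t=snapshot("top");s=snapshot("side");cv2.imwrite("pics/t12.png",t);cv2.imwrite("pics/s12.png",s)
def blue(i,r0,r1,c0,c1):
    m=cv2.inRange(cv2.cvtColor(i,cv2.COLOR_BGR2HSV),(100,120,60),(125,255,255))[r0:r1,c0:c1]
    v,u=np.nonzero(m); print(len(u),u.min()+c0,u.max()+c0,v.min()+r0,v.max()+r0,u.mean()+c0,v.mean()+r0,[(i+r0,int(k//255)) for i,k in enumerate(m.sum(1,dtype=int)) if k][:6]); 
blue(t,160,225,280,330); blue(s,130,175,292,335)
for d in(16,19,21):
    r=np.deg2rad(d); P=[[.072+.165*np.sin(r)-.006*np.cos(r),yy,.04+.165*np.cos(r)+.006*np.sin(r)] for yy in(-.034,0,.034)]
    print(d,proj("top",toW(T,P)).round(1).tolist(),proj("side",toW(T,P)).round(1).tolist())
h=cv2.cvtColor(t,cv2.COLOR_BGR2HSV); i0=cv2.imread("pics/top0.png")
for n,i in(("start",i0),("now",t)):
    h=cv2.cvtColor(i,cv2.COLOR_BGR2HSV)[232:240,322:350]; m=((h[...,0]<8)|(h[...,0]>172))&(h[...,1]>90); v,u=np.nonzero(m); print(n,sorted(set((u+322).tolist())))
E
```

```text
x0.121 z0.196 phi19.3 t43.8 err [-0.0004 -0.0009 -0.0006] Fx -4.7 Fz -2.9
[-0.33089233 -0.16824138  0.57730794] 0.4003474213807667
x0.121 z0.196 phi19.3 t45.2 err [-0.0001 -0.0001 -0.0002] Fx -0.1 Fz -0.3
x0.121 z0.196 phi19.3 t46.1 err [-0.0003 -0.0004 -0.0008] Fx 0.4 Fz 0.5
x-0.179 z0.300 phi0 t47.7 err [ 0.0002  0.0015 -0.0001] Fx 0.0 Fz 0.1
198 288 302 169 207 292.8181818181818 187.11111111111111 [(169, 3), (170, 5), (171, 7), (172, 10), (173, 10), (174, 9)]
64 297 328 148 162 312.125 149.921875 [(148, 8), (149, 20), (150, 22), (151, 9), (152, 2), (153, 2)]
16 [[296.7, 171.4], [294.1, 185.8], [291.5, 200.3]] [[300.0, 145.9], [311.9, 147.0], [323.9, 148.1]]
19 [[293.2, 171.0], [290.6, 185.4], [287.9, 199.8]] [[299.2, 147.7], [311.2, 148.8], [323.3, 149.9]]
21 [[290.8, 170.7], [288.2, 185.1], [285.6, 199.5]] [[298.7, 148.9], [310.7, 150.1], [322.9, 151.2]]
start [331]
now [331]
```

The bar matches a 19° lean with the foot on the deck (side row 149.8 seen, 148.8 expected). The pointer column is unchanged from the start (331), and the arm is clear. Handing in.

```bash
python3 - <<'E'
from station import *
import cv2,numpy as np
a=cv2.imread("pics/top0.png").astype(int);b=cv2.imread("pics/t12.png").astype(int)
for n,(r0,r1,c0,c1) in dict(mouse=(198,242,168,198),driver=(205,275,200,218),bottle=(150,184,178,214),caliper=(138,222,408,438)).items(): print(n,np.abs(a-b)[r0:r1,c0:c1].mean().round(1))
print(ticket.finish_job(),arm.read_time())
E
```

```text
mouse 3.9
driver 3.9
bottle 8.2
caliper 16.6
the job is handed in; nothing more can be done
the job is handed in; nothing more can be done
```

The panel passed the pull test and is now standing in the tester, leaning about 19° back on the rail. I handed the job in at about 48 s.

- **Pull test:** I pulled the panel by its handle to about 40 mm, seen mid-green in the picture, with 11–12 N on the wrist. I held it there for about 1.5 s. I then eased it home at about 25 mm/s, and the picture showed the pointer back at 0.
- **Tip-up, first try failed:** The foot was carried over the rear stop, and the panel ended up on the base plate behind the sled. Triangulating the handle bar showed it about 30 mm too low.
- **Mended:** I gripped the bar again, lifted the panel, and set it on the deck ahead of the stop. Contact came at a bar height of about 204 mm against 205 mm expected. I then leaned it on the rail by tilting the tool with it, and let go.
- **Last checks:**
  - The bar in the side picture is within about 1 px of where a 19° lean on the deck would put it. The top picture was only a rough match, because the handle legs blur the measurement there.
  - The pointer is in the same pixel column as at the start, so the sled is home.
  - The wrist force is near zero and the fingers are clear.
- **Not fully checked:** Around the mouse, screwdriver and bottle the top picture changed little (3.9, 3.9 and 8.2 grey levels). Around the caliper it changed more (16.6). I put that down to the arm or its shadow, since no motion was aimed there, but I had used up my picture views and could not confirm it. For the same reason, the final standing pose was judged from numbers only.

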